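# Lift a hot block out of the dry-block heater with the screw-in lifter

## Task

The blue block in the twin dry-block heater has to cool: screw the block lifter into its slotted centre hole (drop it in, turn it clockwise until it stops), draw the block straight up out of its well and stand it in the middle of the finned cooling plate. With the block standing there, unscrew the lifter and put it back upright in its stand. The blocks are hot, so touch them with nothing but the lifter; keep the blue block upright, leave the silver block in its well and do not shift the wash bottle, the sample pot or the small bottle.

Things in the scene. Friction and masses are not known exactly. Their poses are not given: they have to be found in the camera images.
- lifter: Block lifter, a loose tool of 0.2 kg standing upright in its stand: steel rod 10 mm thick, 121 mm high, black cross handle on top, round heat guard 54 mm across (underside 50 mm above the foot, resting on the stand's rim). Origin at the rounded foot, 12 mm above the worktop when parked; z up along the rod, x along handle and lugs. A half turn about z changes nothing.
- lifter_grip (a point): Centre of the lifter's black cross handle, 112 mm above the foot: a bar 84 mm long (x), 16 mm wide (y, the width to grip) and 18 mm high. Below it a 16 mm thick collar reaches down 11 mm, then bare rod down to the guard, whose hub begins 41 mm below the bar's underside. Same axes as the lifter.
- lifter_lugs (a point): Centre of the lifter's two thread lugs, 20 mm above the foot: a cross pin 6 mm thick that reaches 15 mm from the axis along +x and -x, parallel to the handle. Below it the rod goes on as a 10 mm pilot with a round end. Same axes as the lifter.
- block_blue: Blue heating block that must come out: 80 (x) x 62 (y) x 60 mm (z), about 0.6 kg, six small bores (13.5 mm) and a brass bush in the middle. It stands loose in one of the heater's two wells (which one varies), its top 4 mm above the heater's top, with 1.2 mm of play each side. Origin at the centre of its underside, z up.
- block_blue_socket (a point): Centre of the blue block's tapped hole, at its top face (60 mm above its underside), block's axes. Brass bush with a slot 36 mm long (along x) and 12 mm wide, over a 12.4 mm pilot bore that ends 44 mm below the top. With its lugs along the block's x the lifter drops in until the lugs' centre rests about 10 mm below the block's top.
- block_blue_thread (a point): On the hole's axis 10 mm below the top, where the lugs rest when dropped in. The thread then runs clockwise (from above) 80 deg (1.4 rad) to a stop, 2.5 mm deeper; turn at this height or 1 mm lower. Pulled up, the lugs seat in end pockets 9 mm below the top and cannot unwind. To unscrew: block standing, lower the lifter 2.5 mm, turn back to the stop rising to 10 mm below the top, lift out.
- block_silver_socket (a point): The same kind of tapped hole, centre of the top face of the plain silver block (four bores of 17.5 mm) in the other well, which stays where it is.
- block_silver: The silver block itself: same size and axes as the blue one, origin at the centre of its underside.
- heater: Twin dry-block heater, fixed, light grey, 173 x 173 mm, 84 mm high, sloping panel with two read-outs towards -x. Origin at the centre of its underside. Wells centred at x = +24.5 mm, y = +36.2 and -36.2 mm in its frame, 82.4 (x) x 64.4 mm, floor 28 mm above the worktop: a block must rise 56 mm to come clear.
- plate_top (a point): Centre of the top face of the dark grey finned cooling plate: fixed, 120 (x) x 130 (y) mm, top 22 mm above the worktop. It stands behind the black case or to the right of it, the lifter's stand in the other place.
- stand_rim (a point): Centre of the mouth of the lifter's stand, fixed: a grey upright tube on a round dark foot 80 mm across. Mouth 62 mm above the worktop, bore 36 mm across and 51 mm deep, outside 47 mm across. The lugs (30 mm across) go in with 3 mm to spare all round, any way round, and the heat guard comes to rest on the rim.
- wash_bottle: Bystander: white wash bottle with a red spout, 212 mm high, 69 x 111 mm, standing loose behind the black case, between the two places of plate and stand. Origin at its underside; it reaches up to 60 mm from there.
- sample_pot: Bystander: clear pot with a blue lid, 51 mm across, 59 mm high, loose, between heater and black case. Origin at its underside.
- small_bottle: Bystander: small clear bottle with a blue cap, 56 mm across, 105 mm high, loose, right of the black case. Origin at its underside. (The black equipment case before the robot is fixed, 120 mm high, within x 0.15 to 0.48 and y -0.31 to 0.04.)

How it is judged:
On the way, in this order (a step that is already met when the one before it is completed fails the run):
1. the lifter is screwed home in the blue block (z of lifter_lugs in the frame of block_blue between 0.035 and 0.0545 m and horizontal distance between lifter_lugs and block_blue_socket below 0.006 m and angle between the x axis of lifter_lugs and the x axis of block_blue, either way round above 0.9 rad), for 0.2 s.
2. the blue block is drawn clear of its well on the lifter (all of step 1 and z of block_blue in the frame of heater above 0.088 m), for 0.1 s.
3. the blue block stands on the cooling plate with the lifter still screwed in (all of step 1 and horizontal distance between block_blue and plate_top below 0.03 m and z of block_blue in the frame of plate_top between -0.004 and 0.004 m and angle between block_blue's own z axis and vertical below 0.06 rad and linear speed of block_blue below 0.03 m/s), for 0.2 s.
At the end, for the whole second after the job is handed in: Blue block upright and still on the plate, within 30 mm of its middle; lifter upright (0.1 rad) and still in its stand, lugs in the tube within 10 mm of its axis; silver block in its well (moved under 8 mm); wash bottle, pot and small bottle upright, within 30 mm of their starts (horizontal distance between block_blue and plate_top below 0.03 m and z of block_blue in the frame of plate_top between -0.004 and 0.004 m and angle between block_blue's own z axis and vertical below 0.06 rad and linear speed of each of block_blue, lifter below 0.03 m/s and horizontal distance between lifter_lugs and stand_rim below 0.01 m and z of lifter_lugs in the frame of stand_rim below -0.025 m and angle between lifter_lugs's own z axis and vertical below 0.1 rad and distance of block_silver_socket from where it was at the start of the episode below 0.008 m and distance of each of wash_bottle, sample_pot, small_bottle from where it was at the start of the episode below 0.03 m and angle between each of wash_bottle, sample_pot, small_bottle's own z axis and vertical below 0.2 rad); the robot touches nothing.
It fails at once if the gripper or the arm touches a hot block (contact force between any of the fingers, the arm and block_blue above 1 N or contact force between any of the fingers, the arm and block_silver above 1 N).
It fails at once if the blue block is tipped by more than 0.35 rad (angle between block_blue's own z axis and vertical above 0.35 rad).
It fails at once if the silver block is drawn up or shifted by more than 12 mm (distance of block_silver_socket from where it was at the start of the episode above 0.012 m).
It fails at once if the wash bottle, the sample pot or the small bottle is shifted by more than 30 mm or knocked over (distance of any of wash_bottle, sample_pot, small_bottle from where it was at the start of the episode above 0.03 m or angle between any of wash_bottle, sample_pot, small_bottle's own z axis and vertical above 0.3 rad).
It also fails if it takes over 72 s, if anything falls off the work surface, if the arm or the gripper's body presses on something with over 40 N, if the wrist force passes 120 N, or if a joint passes its speed limit or range.

## Robot

A 6-joint arm with a two-finger parallel gripper is mounted at the origin on the work surface; the furniture and walls round the work are solid. World frame = base frame: x ahead of the robot, y to its left, z up, the work surface at z = 0. Lengths are in m, angles in rad, forces in N, time in s.
With the tool pointing down it reaches from about 0.35 to 0.975 m from the base axis. Payload 4.9 kg.
Tool frame: the origin (TCP) lies midway between the tips of the shut fingers; the grasp point (between the pads) lies 19 mm behind it; z points along the fingers, y is the line along which they close (so a half turn about z gives the same grasp; the last joint's range is limited). The gripper opens to 85 mm and grips with 20 to 120 N. Pads are 22 mm wide; open, the fingers measure 114 mm over their backs; the gripper's body (76 mm by 85 mm) begins 54 mm behind the grasp point. The pads swing forward as they close: fully open they stand 13 mm farther back than shut.
Start: joints at [-1.243, 0.053, 1.613, -0, 1.476, -0.119], TCP at [0.27, -0.564, 0.231] pointing down, gripper open.
Joint ranges: [-3.01, 3.01], [-1.01, 2.22], [0.06, 2.58], [-1.02, 4.17], [0.09, 2.62], [-3.14, 3.14]. Speed limits (rad/s): [2.57, 2.57, 3.14, 3.14, 3.14, 3.14].

## Interface

Orientations are given as a rotation vector (axis times angle).
In Python, from station import ctrl gives the robot as it stands.
- The arm moves only by the shell command python3 -m handwheel 'ROWS' [FORCE]. ROWS is JSON, a list of rows, each an object with "gripper": the gripper command: -1 is fully open, 1 is shut, values between are in proportion; "offset": the shift along the tool's x, y, z in mm, a list of three; "rotation": the turn, a rotation vector about the tool's x, y, z in rad, a list of three. A call has exactly 8 rows; each row is the pose to reach, as a shift and turn from the pose commanded when the call began, along the tool's axes at that moment; what a row does not reach only later rows make up. A row lasts 1/8 s, in which the tool goes at most 62.5 mm and 10.7 degrees, less where a joint would pass 70% of its speed; a pose out of reach is approached as far as the arm can. A call with a gripper value outside its range is refused whole. The fingers move at their own pace and stop on an object; FORCE is the grip in N (left out, the last holds). Time passes only in rows, so rows that repeat a pose let the fingers close, or fill a call up. It gives the time, the measured TCP pose, the force, the opening and the grip force at its end, in the units of the state.
- ctrl.get_obs(): the state, without advancing time (a new reading comes with each control period).
- ctrl.get_image(name): name is "scene" or "top"; returns a dict with "image" (480x640x3 uint8, red, green, blue), "fovy" (degrees; the focal length in pixels is half the picture's height over the tangent of half this angle, whatever the lens; pixels are square), "cx", "cy" (the principal point, pixels), "xyz" and "attitude" of the camera in the world. Camera axes: x right, y up, looking along -z (the intrinsics and any distortion apply to the point x, -y, -z); pixel columns grow to the right and rows downward; lengths in m; the calibration is good to about 2 mm. A picture is of the moment at which its call begins. There is no depth.
- ctrl.finish_job(): hands the job in; it is judged then, once.
The state is a dict: "t": time; "q": joint angles; "dq": joint speeds; "effort": joint torques, N m; "tool_pos": TCP position; "tool_rot": TCP orientation; "contact_force": force on the tool from outside, world axes, zero at the start; "wrist_torque": the same for the moment, N m; "opening": finger opening in m; "grip_force": force on a finger pad.
Only numpy, scipy, OpenCV 4.12 (cv2) and the standard library are available. Lean on these libraries where they do the work, as an engineer would, in place of code of your own. Each camera call takes 0.05 s, during which the arm holds its last target. There are 200 camera calls.

## Working session

There is one attempt and no reset: what is moved stays moved. The work goes in short steps, Python scripts to look and compute and a shell command to move; the robot and the scene stay as the last step left them, time stands still between calls to the robot, and variables do not carry over. Pictures are saved under pics/ and viewed, at most 10 in all, crops included, and the job is handed in when it is done.

```bash
mkdir -p pics; ls; python3 - <<'E'
from station import ctrl
import cv2
o=ctrl.get_obs(); print(o)
for n in("scene","top"):
    d=ctrl.get_image(n); print({k:v for k,v in d.items() if k!='image'})
    cv2.imwrite(f'pics/{n}0.png',d['image'][...,::-1])
E
```

```text
pics
{'t': 0.0, 'q': array([-1.24300986e+00,  5.33283873e-02,  1.61429555e+00,  5.19908931e-06,
        1.47599468e+00, -1.18989768e-01]), 'dq': array([-8.18626618e-04, -3.36114049e-05, -4.44801291e-04,  5.39938417e-04,
       -3.06699810e-04,  1.90398197e-04]), 'effort': array([-7.57034340e-04, -3.93681800e+01, -3.70180464e+01, -1.99612364e-04,
        6.94152943e-03,  9.63327125e-06]), 'tool_pos': array([ 0.26984361, -0.5630564 ,  0.23007974]), 'tool_rot': array([-3.06156658e+00, -6.95524892e-01,  3.23338672e-04]), 'contact_force': array([ 0.26770713, -0.10654006,  0.49871058]), 'wrist_torque': array([-0.02406079, -0.01023499, -0.04147096]), 'grip_force': 0.0, 'opening': 0.0854531673135959}
{'fovy': 43.97302965132637, 'cx': 318.33609492722536, 'cy': 242.13680759251037, 'xyz': array([-0.55559598, -0.76673448,  0.74200052]), 'attitude': array([ 1.02744664, -0.49781587, -0.85020941])}
{'fovy': 43.946582021244936, 'cx': 314.1691162273896, 'cy': 238.1302436347038, 'xyz': array([-0.37965299,  0.11654819,  1.50335675]), 'attitude': array([ 0.38158731, -0.45979808, -1.73317705])}
```

View pics/scene0.png

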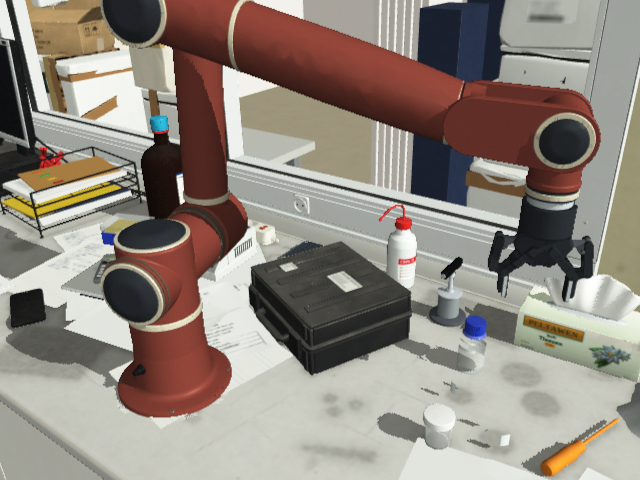

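View pics/top0.png

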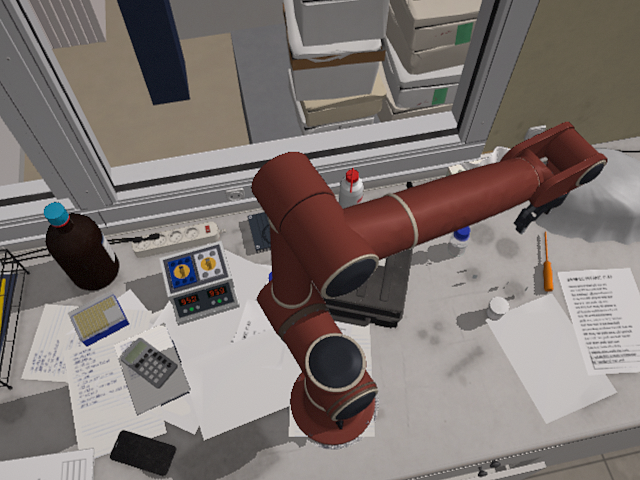

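```bash
cat > h.py <<'E'
import numpy as np, cv2
from scipy.spatial.transform import Rotation as R
from station import ctrl
def get(n,save=None):
    d=ctrl.get_image(n)
    if save: cv2.imwrite(f'pics/{save}.png',d['image'][...,::-1])
    return d
def f(d): return 240/np.tan(np.radians(d['fovy'])/2)
def ray(d,u,v):
    r=np.array([(u-d['cx'])/f(d),-(v-d['cy'])/f(d),-1])
    return d['xyz'],R.from_rotvec(d['attitude']).apply(r)
def onz(d,u,v,z):
    o,r=ray(d,u,v); return o+r*(z-o[2])/r[2]
def proj(d,p):
    c=R.from_rotvec(d['attitude']).inv().apply(np.asarray(p)-d['xyz'])
    return d['cx']+f(d)*c[...,0]/-c[...,2], d['cy']+f(d)*c[...,1]/c[...,2]
def crop(d,x0,y0,w,h,s):
    return cv2.resize(d['image'][y0:y0+h,x0:x0+w,::-1],None,fx=s,fy=s,interpolation=cv2.INTER_CUBIC)
E
python3 - <<'E'
from h import *
s=get('scene');t=get('top')
a=np.hstack([crop(t,150,230,100,100,4),crop(s,410,240,100,100,4)])
b=np.hstack([crop(t,240,160,200,50,4)])
cv2.imwrite('pics/c1.png',np.vstack([a,b]))
for n,u,v,z in(('heater blue',183,271,.088),('handle s',452,268,.133),):
    print(n,onz(t if n[-1]!='s' else s,u,v,z))
E
```

```text
heater blue [0.39483598 0.319795   0.088     ]
handle s [ 0.46624214 -0.34398034  0.133     ]
```

View pics/c1.png

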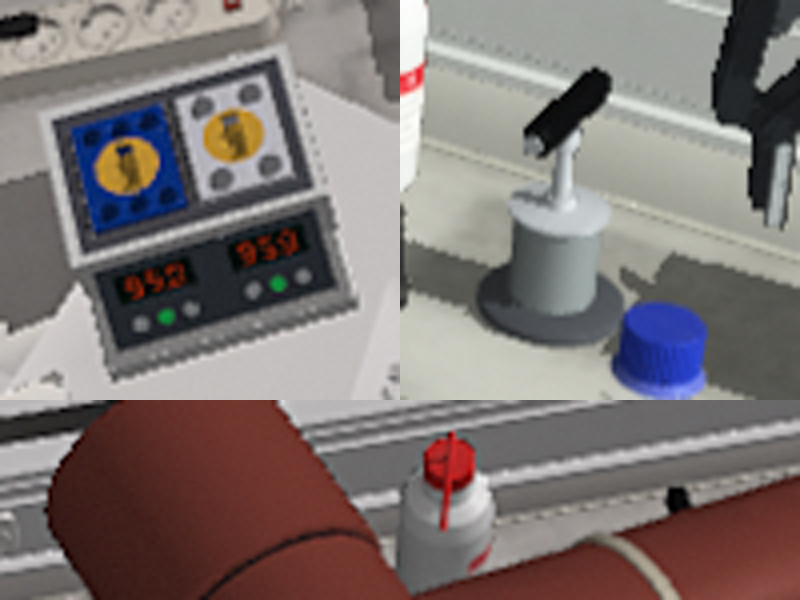

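Crop: blue block left (bush at top-px ≈182,272), silver right; lifter handle in the scene view from px (444,275) to (460,260), guard centre ≈(450,293); wash bottle at top-px ≈(352,185).

```bash
python3 - <<'E'
from h import *
s=get('scene');t=get('top')
im=s['image'][250:285,435:470].astype(int)
m=(im.max(2)<60).astype(np.uint8)
n,l,st,c=cv2.connectedComponentsWithStats(m);k=1+np.argmax(st[1:,4])
r=cv2.minAreaRect(np.argwhere(l==k)[:,::-1].astype(np.float32)); p=cv2.boxPoints(r)+[435,250]
print(r,p,c[k]+[435,250])
print('c',onz(s,*(c[k]+[435,250]),.124))
P=p[np.argsort(p[:,1])]; e1=P[:2].mean(0);e2=P[2:].mean(0)
a,b=onz(s,*e1,.124),onz(s,*e2,.124);print('ends',a,b,np.linalg.norm(a-b),'yaw',np.arctan2(*(a-b)[[1,0]]))
print('topblob',onz(t,410,184,.124))
print('guard',onz(s,450,293,.065))
# stand foot dark disc / tube ; heater
im=t['image'].astype(int); hsv=cv2.cvtColor(t['image'],cv2.COLOR_RGB2HSV)
m=cv2.inRange(hsv,(12,120,120),(30,255,255));m[:,:165]=0;m[:,220:]=0;m[:250]=0;m[300:]=0
m=cv2.morphologyEx(m,cv2.MORPH_CLOSE,np.ones((5,5)))
n,l,st,c=cv2.connectedComponentsWithStats(m)
for i in range(1,n):
    if st[i,4]>40: print('bush',st[i],c[i],onz(t,*c[i],.088))
m=cv2.inRange(hsv,(105,150,60),(130,255,255))
n,l,st,c=cv2.connectedComponentsWithStats(m)
for i in range(1,n):
    if st[i,4]>15:
        print('blue',st[i],c[i],onz(t,*c[i],.088))
# heater corners from crop px: TL(40,115) TR(285,45) BR(328,190) BL(75,268)
C=[onz(t,150+x/4,230+y/4,.084) for x,y in((40,115),(285,45),(328,190),(75,268))]
print(np.round(C,3)); 
for i,j in((3,0),(2,1)): d=C[j]-C[i];print('xdir',np.arctan2(d[1],d[0]))
d=C[0]-C[1];print('ydir',np.arctan2(d[1],d[0])-np.pi/2)
E
```

```text
((17.027149200439453, 16.92986297607422), (8.273874282836914, 25.29249382019043), 47.72631072998047) [[439.88687897 272.37556458]
 [458.60180855 255.36199093]
 [464.16741943 261.48416138]
 [445.45248985 278.49773407]] [451.94270833 266.91666667]
c [ 0.48555165 -0.33564599  0.124     ]
ends [ 0.5313654 -0.3363749  0.124    ] [ 0.44207939 -0.33528549  0.124     ] 0.08929265759529746 yaw -0.012200738047218022
topblob [ 0.51705476 -0.33959815  0.124     ]
guard [ 0.47781699 -0.33981936  0.065     ]
bush [201 257  15  13 148] [207.80405405 263.37162162] [0.40393568 0.25234908 0.088     ]
bush [174 265  16  13 158] [181.36708861 271.00632911] [0.3957225  0.32406103 0.088     ]
blue [454 226  16  14 142] [461.94366197 233.04929577] [ 0.35214818 -0.44465489  0.088     ]
blue [168 256  29  32 400] [182.065  272.0925] [0.39209332 0.32254985 0.088     ]
blue [269 272   3   9  23] [270.04347826 276.30434783] [0.33110205 0.09535292 0.088     ]
blue [ 83 320  46  26 259] [105.6988417  332.42084942] [0.26178243 0.52758376 0.088     ]
[[0.447 0.378 0.084]
 [0.467 0.208 0.084]
 [0.351 0.195 0.084]
 [0.329 0.364 0.084]]
xdir 0.11402978189251152
xdir 0.11749181922273406
ydir 0.11592904460135944
```

```bash
cat >> h.py <<'E'
def state():
    o=ctrl.get_obs(); M=R.from_rotvec(o['tool_rot']).as_matrix()
    print('t',o['t'],'pos',np.round(o['tool_pos'],4),'yaw',round(float(np.arctan2(M[1,0],M[0,0])),4),'tilt',np.round(M[:2,2],4),'q',np.round(o['q'],3),'F',np.round(o['contact_force'],1),'T',np.round(o['wrist_torque'],2),'open',round(o['opening'],4),'grip',round(o['grip_force'],1))
    return o,M
def go(p,yaw):
    "offset (mm) and rotation in tool axes to a tool-down pose, tool x at yaw"
    o,M=state(); c,s=np.cos(yaw),np.sin(yaw)
    T=np.array([[c,s,0],[s,-c,0],[0,0,-1]])
    print('offset',np.round(M.T@(np.asarray(p)-o['tool_pos'])*1000,1),'rot',np.round(R.from_matrix(M.T@T).as_rotvec(),4))
E
python3 - <<'E'
from h import *
go([.483,-.337,.2],0);go([.483,-.337,.2],np.pi)
t=get('top'); print('plate',onz(t,260,232,.022)); 
s=get('scene'); print('foot',onz(s,447.5,313,.005))
E
```

```text
t 0.3 pos [ 0.27   -0.5634  0.2309] yaw 0.4468 tilt [-0.0003  0.0007] q [-1.243  0.053  1.613 -0.     1.476 -0.119] F [-0.3  1.5  0. ] T [-0.05 -0.01  0.01] open 0.0853 grip 0.0
offset [ 290.  -112.1   31. ] rot [-7.000e-04  1.000e-04  4.468e-01]
t 0.3 pos [ 0.27   -0.5634  0.2309] yaw 0.4468 tilt [-0.0003  0.0007] q [-1.243  0.053  1.613 -0.     1.476 -0.119] F [-0.3  1.5  0. ] T [-0.05 -0.01  0.01] open 0.0853 grip 0.0
offset [ 290.  -112.1   31. ] rot [-1.0000e-04 -1.0000e-03 -2.6948e+00]
plate [0.51108889 0.09873938 0.022     ]
foot [ 0.48970999 -0.33335047  0.005     ]
```

```bash
python3 -m handwheel '[{"gripper":-1,"offset":[40,-15,0],"rotation":[0,0,-0.17]},{"gripper":-1,"offset":[80,-30,0],"rotation":[0,0,-0.34]},{"gripper":-1,"offset":[120,-46,0],"rotation":[0,0,-0.51]},{"gripper":-1,"offset":[160,-62,0],"rotation":[0,0,-0.68]},{"gripper":-1,"offset":[200,-77,0],"rotation":[0,0,-0.85]},{"gripper":-1,"offset":[235,-90,0],"rotation":[0,0,-1.02]},{"gripper":-1,"offset":[265,-102,5],"rotation":[0,0,-1.19]},{"gripper":-1,"offset":[290,-112,10],"rotation":[0,0,-1.35]}]'
python3 -c "
from h import *
go([.485,-.337,.2],np.pi)"
```

```text
t: 1.4
tool_pos: [0.484, -0.3363, 0.2214]
tool_rot: [1.949, 2.463, 0.0]
contact_force: [-1.0, 0.2, 0.4]
opening: 0.0855
grip_force: 0.0
t 1.4 pos [ 0.484  -0.3363  0.2214] yaw 1.8028 tilt [ 0.0003 -0.0002] q [-0.733 -0.025  1.708  0.     1.458 -0.966] F [-1.   0.2  0.4] T [ 0.06 -0.01  0.01] open 0.0855 grip 0.0
offset [-0.9  0.8 21.4] rot [ 0.0000e+00  4.0000e-04 -1.3387e+00]
```

```bash
python3 -m handwheel '[{"gripper":-1,"offset":[0,0,0],"rotation":[0,0,-0.17]},{"gripper":-1,"offset":[0,0,0],"rotation":[0,0,-0.34]},{"gripper":-1,"offset":[0,0,0],"rotation":[0,0,-0.51]},{"gripper":-1,"offset":[0,0,0],"rotation":[0,0,-0.68]},{"gripper":-1,"offset":[0,0,0],"rotation":[0,0,-0.85]},{"gripper":-1,"offset":[0,0,0],"rotation":[0,0,-1.02]},{"gripper":-1,"offset":[0,0,5],"rotation":[0,0,-1.19]},{"gripper":-1,"offset":[0,0,10],"rotation":[0,0,-1.34]}]'
python3 - <<'E'
from h import *
s=get('scene');t=get('top')
go([.485,-.337,.105],np.pi)
cv2.imwrite('pics/c2.png',np.vstack([np.hstack([crop(s,400,220,100,100,4),crop(t,360,150,100,100,4)]),crop(t,220,200,200,50,4)]))
# expected pixel of handle centre guess in each
for d in(s,t): print([np.round(proj(d,p),1) for p in([.485,-.337,.124],[.443,-.337,.124],[.527,-.337,.124])])
E
```

```text
t: 2.4
tool_pos: [0.4832, -0.3374, 0.2113]
tool_rot: [-0.0, 3.141, -0.0]
contact_force: [-0.6, -0.6, 0.5]
opening: 0.0855
grip_force: 0.0
t 2.5 pos [ 0.4829 -0.337   0.2106] yaw 3.1366 tilt [-0.001   0.0009] q [-0.736 -0.018  1.719 -0.     1.442 -2.301] F [ 0.3 -0.4 -1.1] T [ 0.02  0.03 -0.04] open 0.0856 grip 0.0
offset [ -2.2  -0.  105.6] rot [ 0.0009 -0.001  -0.005 ]
[array([452.4, 267.2]), array([443.6, 275.5]), array([460.8, 259.3])]
[array([412.4, 193.4]), array([416.7, 205.7]), array([408.1, 181.3])]
```

View pics/c2.png

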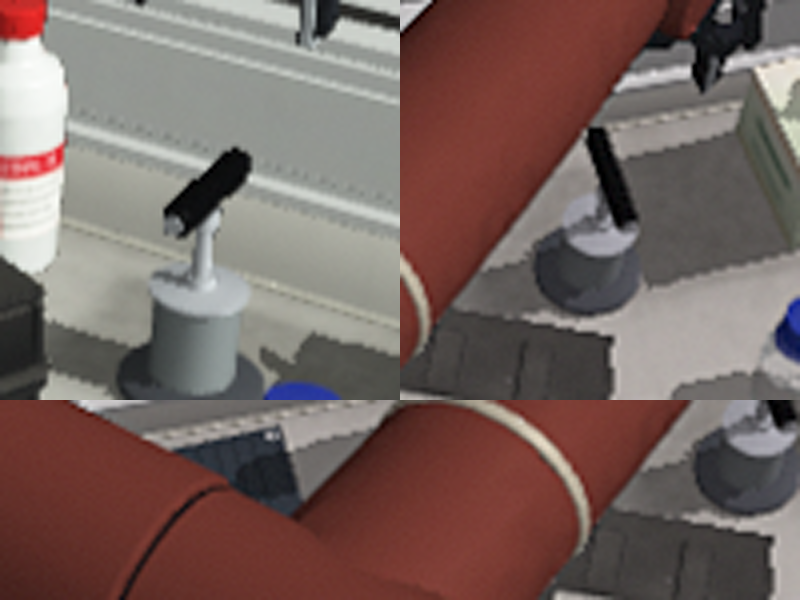

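Scene crop shows handle from px (443,275) to (460,259); top crop handle (409,182) to (416.5,205.5), matching the estimate within about 1 px. Refine once by mask.

```bash
python3 - <<'E'
from h import *
t=get('top')
im=t['image'][176:212,402:424].astype(int)
m=(im.max(2)<45).astype(np.uint8)
n,l,st,c=cv2.connectedComponentsWithStats(m);k=1+np.argmax(st[1:,4]);print(st[k])
P=np.argwhere(l==k)[:,::-1]+[402,176]
r=cv2.minAreaRect(P.astype(np.float32)); p=cv2.boxPoints(r);p=p[np.argsort(p[:,1])]
a=onz(t,*p[:2].mean(0),.128);b=onz(t,*p[2:].mean(0),.128)
print(r,a,b,(a+b)/2,np.linalg.norm(a-b),np.arctan2(*(a-b)[[1,0]]))
go([.485,-.337,.106],np.pi)
E
```

```text
[  5   6  12  25 135]
((412.0500183105469, 193.65003967285156), (25.298219680786133, 5.375872611999512), 71.56505584716797) [ 0.52337173 -0.33519184  0.128     ] [ 0.44112085 -0.33395429  0.128     ] [ 0.48224629 -0.33457307  0.128     ] 0.08226019341179105 -0.015044832348280695
t 2.55 pos [ 0.483  -0.3372  0.211 ] yaw 3.1344 tilt [-0.0005  0.0004] q [-0.736 -0.018  1.719 -0.     1.442 -2.299] F [ 0.1 -0.5  0.3] T [-0.01 -0.01  0.02] open 0.0851 grip 0.0
offset [ -2.    0.2 105. ] rot [ 0.0004 -0.0005 -0.0072]
```

```bash
python3 -m handwheel '[{"gripper":-1,"offset":[-1,1.5,20],"rotation":[0,0,0.006]},{"gripper":-1,"offset":[-1,1.5,50],"rotation":[0,0,0.006]},{"gripper":-1,"offset":[-1,1.5,80],"rotation":[0,0,0.006]},{"gripper":-1,"offset":[-1,1.5,100],"rotation":[0,0,0.006]},{"gripper":-1,"offset":[-1,1.5,105],"rotation":[0,0,0.006]},{"gripper":-0.4,"offset":[-1,1.5,105],"rotation":[0,0,0.006]},{"gripper":0.2,"offset":[-1,1.5,105],"rotation":[0,0,0.006]},{"gripper":0.5,"offset":[-1,1.5,105],"rotation":[0,0,0.006]}]' 60
python3 -m handwheel '[{"gripper":0.7,"offset":[0,0,0],"rotation":[0,0,0]},{"gripper":0.9,"offset":[0,0,0],"rotation":[0,0,0]},{"gripper":1,"offset":[0,0,0],"rotation":[0,0,0]},{"gripper":1,"offset":[0,0,0],"rotation":[0,0,0]},{"gripper":1,"offset":[0,0,0],"rotation":[0,0,0]},{"gripper":1,"offset":[0,0,0],"rotation":[0,0,0]},{"gripper":1,"offset":[0,0,0],"rotation":[0,0,0]},{"gripper":1,"offset":[0,0,0],"rotation":[0,0,0]}]' 80
python3 -c "
from h import *
state()"
```

```text
t: 3.55
tool_pos: [0.4848, -0.3364, 0.1076]
tool_rot: [0.017, 3.14, -0.002]
contact_force: [0.0, -0.1, 0.4]
opening: 0.0322
grip_force: 0.0
t: 4.55
tool_pos: [0.4847, -0.3364, 0.1074]
tool_rot: [0.017, 3.14, -0.002]
contact_force: [-0.4, -0.4, 5.7]
opening: 0.0147
grip_force: 78.9
t 4.55 pos [ 0.4847 -0.3364  0.1074] yaw 3.1307 tilt [ 0.0012 -0.0012] q [-0.733  0.077  1.802 -0.     1.261 -2.293] F [-0.4 -0.4  5.7] T [-0.03  0.13  0.04] open 0.0147 grip 78.9
```

```bash
python3 -m handwheel '[{"gripper":1,"offset":[0,0,-15],"rotation":[0,0,0]},{"gripper":1,"offset":[0,0,-45],"rotation":[0,0,0]},{"gripper":1,"offset":[0,0,-80],"rotation":[0,0,0]},{"gripper":1,"offset":[0,0,-115],"rotation":[0,0,0]},{"gripper":1,"offset":[0,0,-140],"rotation":[0,0,0]},{"gripper":1,"offset":[5,15,-152],"rotation":[0,0,0]},{"gripper":1,"offset":[12,40,-155],"rotation":[0,0,0]},{"gripper":1,"offset":[20,80,-155],"rotation":[0,0,0]}]'
python3 -c "
from h import *
go([.395,.323,.263],np.pi+.115)"
```

```text
t: 5.55
tool_pos: [0.464, -0.2541, 0.2604]
tool_rot: [-0.019, -3.14, -0.002]
contact_force: [0.8, -0.4, -2.2]
opening: 0.0146
grip_force: 78.4
t 5.55 pos [ 0.464  -0.2541  0.2604] yaw 3.1298 tilt [-0.0015  0.0016] q [-0.642 -0.193  1.798  0.     1.539 -2.201] F [ 0.8 -0.4 -2.2] T [ 0.   -0.03  0.01] open 0.0146 grip 78.4
offset [ 75.9 576.3  -1.6] rot [ 0.0016 -0.0015 -0.1268]
```

```bash
python3 -m handwheel '[{"gripper":1,"offset":[6,45,0],"rotation":[0,0,0]},{"gripper":1,"offset":[12,90,0],"rotation":[0,0,0]},{"gripper":1,"offset":[18,135,0],"rotation":[0,0,0]},{"gripper":1,"offset":[24,180,0],"rotation":[0,0,0]},{"gripper":1,"offset":[30,230,0],"rotation":[0,0,0]},{"gripper":1,"offset":[36,280,0],"rotation":[0,0,-0.03]},{"gripper":1,"offset":[43,330,0],"rotation":[0,0,-0.07]},{"gripper":1,"offset":[50,380,0],"rotation":[0,0,-0.1]}]'
python3 -m handwheel '[{"gripper":1,"offset":[5,45,0],"rotation":[0,0,-0.02]},{"gripper":1,"offset":[10,90,0],"rotation":[0,0,-0.026]},{"gripper":1,"offset":[15,130,0],"rotation":[0,0,-0.026]},{"gripper":1,"offset":[18,155,0],"rotation":[0,0,-0.026]},{"gripper":1,"offset":[21,165,0],"rotation":[0,0,-0.026]},{"gripper":1,"offset":[21,165,0],"rotation":[0,0,-0.026]},{"gripper":1,"offset":[21,165,0],"rotation":[0,0,-0.026]},{"gripper":1,"offset":[21,165,0],"rotation":[0,0,-0.026]}]'
python3 - <<'E'
from h import *
s=get('scene');t=get('top')
go([.395,.323,.203],np.pi+.115)
o=ctrl.get_obs()['tool_pos']
us,vs=np.int32(proj(s,o-[0,0,.1]));ut,vt=np.int32(proj(t,o-[0,0,.1]));print(us,vs,ut,vt)
cv2.imwrite('pics/c3.png',np.vstack([np.hstack([crop(s,us-60,vs-50,100,100,4),crop(t,ut-50,vt-50,100,100,4)]),crop(t,220,190,200,50,4)]))
E
```

```text
t: 6.55
tool_pos: [0.4172, 0.1268, 0.2599]
tool_rot: [0.142, -3.136, -0.0]
contact_force: [0.4, 0.2, -1.0]
opening: 0.0147
grip_force: 78.3
t: 7.55
tool_pos: [0.3838, 0.2866, 0.2613]
tool_rot: [-0.179, 3.136, -0.0]
contact_force: [-0.9, 0.7, -1.4]
opening: 0.0145
grip_force: 78.5
t 7.65 pos [0.3838 0.2868 0.2614] yaw -3.0276 tilt [ 0.0001 -0.0001] q [ 0.486 -0.324  1.904 -0.     1.561 -1.198] F [ 0.4  0.6 -1.7] T [ 0.01 -0.02  0.05] open 0.0147 grip 78.5
offset [-15.2  34.7  58.4] rot [-0.0001  0.0001 -0.001 ]
206 202 190 259
```

View pics/c3.png

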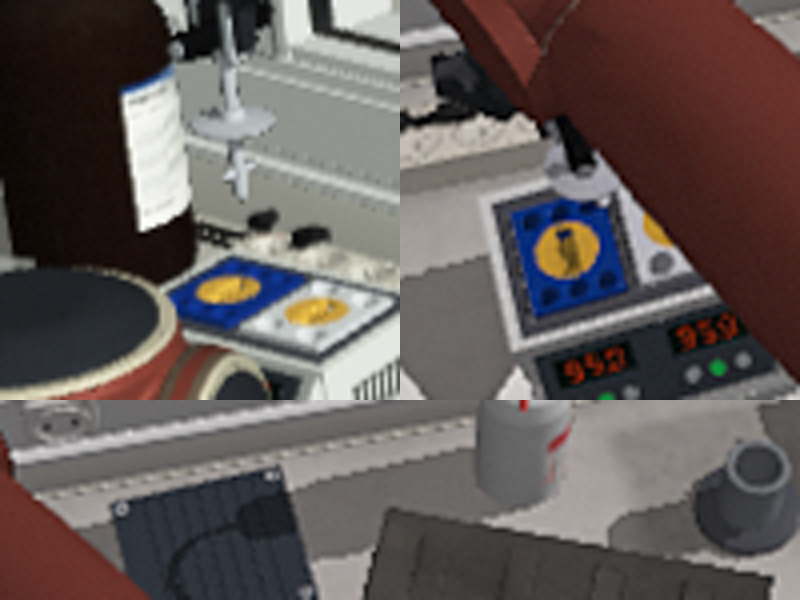

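Scene: lifter foot at px ≈(206,201), bush ≈(203,225). Top: bush ≈(182,271.5), stand mouth ≈(409,206), plate corners ≈(248,216), (289.5,206), (299,239).

```bash
python3 - <<'E'
from h import *
s=get('scene');t=get('top'); o,M=state()
def bush(d,x0,x1,y0,y1):
    hsv=cv2.cvtColor(d['image'],cv2.COLOR_RGB2HSV)[y0:y1,x0:x1]
    m=cv2.inRange(hsv,(12,100,100),(32,255,255))
    c=max(cv2.findContours(m,cv2.RETR_EXTERNAL,cv2.CHAIN_APPROX_NONE)[0],key=cv2.contourArea)
    e=cv2.fitEllipse(cv2.convexHull(c)); return np.array(e[0])+[x0,y0],e
for n,d,b in(('s-blue',s,(190,218,212,236)),('s-silver',s,(215,240,218,242)),('t-blue',t,(165,197,255,290))):
    c,e=bush(d,*b); print(n,c,e[1:],onz(d,*c,.088))
print('foot pred s',proj(s,o['tool_pos']-[0,0,.0954]),'lugs',proj(s,o['tool_pos']-[0,0,.0754]),'guard edge s',proj(s,o['tool_pos']-[0,0,.0454]),'t',proj(t,o['tool_pos']-[0,0,.0454]))
print('stand top',onz(t,409.25,205.75,.062),'pred',proj(t,[.4847,-.3364,.062]))
print('plate',[np.round(onz(t,*p,.022),3) for p in((248,216),(289.5,206),(299,239))])
# rod pixels in scene: per-row bright centre below the guard
g=s['image'][:,:,:].astype(int).min(2)
for v in range(183,202): print(v,''.join('%4d'%x for x in g[v,198:216]))
E
```

```text
t 7.75 pos [0.3838 0.287  0.2614] yaw -3.0272 tilt [0.0002 0.0001] q [ 0.487 -0.324  1.904 -0.     1.561 -1.198] F [-0.2 -0.4 -2.4] T [-0.05 -0.01  0.01] open 0.0145 grip 78.5
s-blue [202.5120573  224.03779793] ((6.078658103942871, 15.074790954589844), 84.51651000976562) [0.39486092 0.32474423 0.088     ]
s-silver [224.51941872 229.42663479] ((5.960324764251709, 15.150327682495117), 83.9217758178711) [0.40333636 0.2530675  0.088     ]
t-blue [181.42397118 271.05158806] ((13.043471336364746, 15.50115966796875), 72.13905334472656) [0.39555571 0.3239254  0.088     ]
foot pred s (np.float64(206.41118901283775), np.float64(201.02948111386425)) lugs (np.float64(205.5563231395033), np.float64(193.6414526720441)) guard edge s (np.float64(204.25437831312183), np.float64(182.38962275693981)) t (np.float64(186.5103820774445), np.float64(249.09796240545745))
stand top [ 0.48426341 -0.33630795  0.062     ] pred (np.float64(409.2378687211857), np.float64(205.62025761623983))
plate [array([0.572, 0.125, 0.022]), array([ 0.581, -0.001,  0.022]), array([ 0.465, -0.007,  0.022])]
183  169 173 175 177 
[... 741 characters left out ...]
189 185
193  135 136 136 135 125 128 141 185 201 201 208 184 144 151 171 184 187 192
194  135 134 135 131 131 175 177 180 200 193 174 134 139 143 143 139 148 166
195  135 134 130 119 164 214 204 165 199 190 136 127 133 139 131 138 144 149
196  132 133 128 113 184 176 160 158 198 191 136 137 137 136 124 133 142 149
197  131 132 132 129 103  91 111 169 197 194 134 135 135 136 137 138 139 138
198  131 131 132 132 132 125  91 163 195 194 134 133 136 135 136 134 136 137
199  131 130 131 130 130 121  81 157 194 195 134 134 135 135 137 134 137 135
200  130 130 130 129 129 124  97 146 187 185 131 132 134 135 133 134 135 134
201  129 129 128 129 130 131 131 134 163 160 133 132 133 135 134 133 132 134
```

```bash
python3 -m handwheel '[{"gripper":1,"offset":[-5,12,0],"rotation":[0,0,0]},{"gripper":1,"offset":[-10,25,0],"rotation":[0,0,0]},{"gripper":1,"offset":[-15.7,35.2,5],"rotation":[0,0,0]},{"gripper":1,"offset":[-15.7,35.2,30],"rotation":[0,0,0]},{"gripper":1,"offset":[-15.7,35.2,55],"rotation":[0,0,0]},{"gripper":1,"offset":[-15.7,35.2,68],"rotation":[0,0,0]},{"gripper":1,"offset":[-15.7,35.2,71],"rotation":[0,0,0]},{"gripper":1,"offset":[-15.7,35.2,71],"rotation":[0,0,0]}]'
python3 - <<'E'
from h import *
s=get('scene');t=get('top')
go([.3954,.3238,.153],np.pi+.115)
cv2.imwrite('pics/c4.png',np.hstack([crop(s,165,175,80,80,5),crop(t,145,225,80,80,5)]))
E
```

```text
t: 8.75
tool_pos: [0.3955, 0.3245, 0.1909]
tool_rot: [-0.181, 3.136, 0.001]
contact_force: [0.3, 0.3, -2.3]
opening: 0.0147
grip_force: 78.6
t 8.85 pos [0.3957 0.3245 0.1916] yaw -3.0264 tilt [0.0018 0.0011] q [ 0.541 -0.196  1.916 -0.     1.42  -1.145] F [ 0.6  0.6 -0.9] T [0.02 0.   0.03] open 0.0145 grip 78.6
offset [ 0.5 -0.7 38.6] rot [0.0009 0.0019 0.0002]
```

View pics/c4.png

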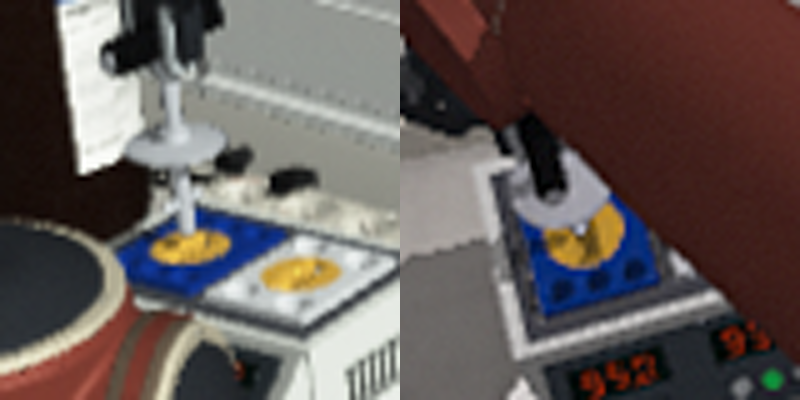

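The foot hangs ~8 mm above the bush centre (scene px ≈(203,221) over bush ≈(203,224)). Lowering.

```bash
python3 -m handwheel '[{"gripper":1,"offset":[0.5,-0.6,3],"rotation":[0,0,0]},{"gripper":1,"offset":[0.5,-0.6,6],"rotation":[0,0,0]},{"gripper":1,"offset":[0.5,-0.6,9],"rotation":[0,0,0]},{"gripper":1,"offset":[0.5,-0.6,12],"rotation":[0,0,0]},{"gripper":1,"offset":[0.5,-0.6,15],"rotation":[0,0,0]},{"gripper":1,"offset":[0.5,-0.6,18],"rotation":[0,0,0]},{"gripper":1,"offset":[0.5,-0.6,20],"rotation":[0,0,0]},{"gripper":1,"offset":[0.5,-0.6,20],"rotation":[0,0,0]}]'
python3 -c "
from h import *
go([.3954,.3238,.153],np.pi+.115)"
```

```text
t: 9.85
tool_pos: [0.3947, 0.3234, 0.17]
tool_rot: [0.181, -3.136, 0.0]
contact_force: [1.0, -0.4, -2.3]
opening: 0.0146
grip_force: 78.4
t 9.85 pos [0.3947 0.3234 0.17  ] yaw -3.0264 tilt [-0.     -0.0003] q [ 0.541 -0.18   1.939 -0.     1.383 -1.145] F [ 1.  -0.4 -2.3] T [-0.12 -0.24  0.03] open 0.0146 grip 78.4
offset [-0.8  0.3 17. ] rot [-0.0003 -0.0001  0.0002]
```

```bash
python3 -m handwheel '[{"gripper":1,"offset":[-0.3,0.1,3],"rotation":[0,0,0]},{"gripper":1,"offset":[-0.3,0.1,6],"rotation":[0,0,0]},{"gripper":1,"offset":[-0.3,0.1,9],"rotation":[0,0,0]},{"gripper":1,"offset":[-0.3,0.1,12],"rotation":[0,0,0]},{"gripper":1,"offset":[-0.3,0.1,14],"rotation":[0,0,0]},{"gripper":1,"offset":[-0.3,0.1,16],"rotation":[0,0,0]},{"gripper":1,"offset":[-0.3,0.1,16],"rotation":[0,0,0]},{"gripper":1,"offset":[-0.3,0.1,16],"rotation":[0,0,0]}]'
python3 -c "
from h import *
go([.3954,.3238,.153],np.pi+.115)"
```

```text
t: 10.85
tool_pos: [0.395, 0.3235, 0.154]
tool_rot: [-0.181, 3.136, -0.0]
contact_force: [2.8, 1.0, -2.9]
opening: 0.0145
grip_force: 78.5
t 10.85 pos [0.395  0.3235 0.154 ] yaw -3.0264 tilt [ 0.0001 -0.0002] q [ 0.541 -0.164  1.953 -0.     1.353 -1.145] F [ 2.8  1.  -2.9] T [ 0.24 -0.7  -0.01] open 0.0145 grip 78.5
offset [-0.4  0.2  1. ] rot [-0.0002  0.0001  0.0002]
```

```bash
python3 -m handwheel '[{"gripper":1,"offset":[-0.5,0.2,0.7],"rotation":[0,0,0]},{"gripper":1,"offset":[-0.5,0.2,0.8],"rotation":[0,0,0.1]},{"gripper":1,"offset":[-0.5,0.2,0.8],"rotation":[0,0,0.2]},{"gripper":1,"offset":[-0.5,0.2,0.8],"rotation":[0,0,0.3]},{"gripper":1,"offset":[-0.5,0.2,0.8],"rotation":[0,0,0.4]},{"gripper":1,"offset":[-0.5,0.2,0.8],"rotation":[0,0,0.5]},{"gripper":1,"offset":[-0.5,0.2,0.8],"rotation":[0,0,0.6]},{"gripper":1,"offset":[-0.5,0.2,0.8],"rotation":[0,0,0.6]}]'
python3 -c "
from h import *
state()"
```

```text
t: 11.85
tool_pos: [0.3954, 0.3236, 0.1535]
tool_rot: [-0.752, -3.05, 0.001]
contact_force: [2.1, -1.2, -1.4]
opening: 0.0144
grip_force: 78.6
t 11.85 pos [0.3954 0.3236 0.1535] yaw 2.658 tilt [-0.0003 -0.0008] q [ 5.400e-01 -1.620e-01  1.952e+00 -1.000e-03  1.353e+00 -5.470e-01] F [ 2.1 -1.2 -1.4] T [-0.28 -0.47 -0.03] open 0.0144 grip 78.6
```

Turning freely. Continue to the stop.

```bash
python3 -m handwheel '[{"gripper":1,"offset":[0,0,0],"rotation":[0,0,0.1]},{"gripper":1,"offset":[0,0,0],"rotation":[0,0,0.2]},{"gripper":1,"offset":[0,0,0],"rotation":[0,0,0.3]},{"gripper":1,"offset":[0,0,0],"rotation":[0,0,0.4]},{"gripper":1,"offset":[0,0,0],"rotation":[0,0,0.5]},{"gripper":1,"offset":[0,0,0],"rotation":[0,0,0.6]},{"gripper":1,"offset":[0,0,0],"rotation":[0,0,0.7]},{"gripper":1,"offset":[0,0,0],"rotation":[0,0,0.75]}]'
python3 -c "
from h import *
state()"
```

```text
t: 12.85
tool_pos: [0.3956, 0.3238, 0.1534]
tool_rot: [1.818, 2.561, 0.0]
contact_force: [2.4, -0.9, -2.5]
opening: 0.0144
grip_force: 78.4
t 12.85 pos [0.3956 0.3238 0.1534] yaw 1.9069 tilt [ 0.0004 -0.0001] q [ 0.541 -0.162  1.952 -0.     1.351  0.205] F [ 2.4 -0.9 -2.5] T [-0.04 -0.67 -0.02] open 0.0144 grip 78.4
```

```bash
python3 -m handwheel '[{"gripper":1,"offset":[0,0,0],"rotation":[0,0,0.03]},{"gripper":1,"offset":[0,0,0],"rotation":[0,0,0.06]},{"gripper":1,"offset":[0,0,0],"rotation":[0,0,0.08]},{"gripper":1,"offset":[0,0,0],"rotation":[0,0,0.08]},{"gripper":1,"offset":[0,0,-2],"rotation":[0,0,0.07]},{"gripper":1,"offset":[0,0,-5],"rotation":[0,0,0.06]},{"gripper":1,"offset":[0,0,-8],"rotation":[0,0,0.06]},{"gripper":1,"offset":[0,0,-8],"rotation":[0,0,0.06]}]' 100
python3 -c "
from h import *
state()"
```

```text
t: 13.85
tool_pos: [0.3949, 0.3234, 0.1608]
tool_rot: [-1.894, -2.506, 0.003]
contact_force: [3.5, 0.8, -9.5]
opening: 0.0139
grip_force: 100.6
t 13.85 pos [0.3949 0.3234 0.1608] yaw 1.8469 tilt [-0.0016 -0.0013] q [ 0.541 -0.17   1.946 -0.     1.368  0.265] F [ 3.5  0.8 -9.5] T [ 0.14 -0.78  0.1 ] open 0.0139 grip 100.6
```

```bash
python3 -m handwheel '[{"gripper":1,"offset":[0,0.4,-8],"rotation":[0,0,0]},{"gripper":1,"offset":[0,0.4,-18],"rotation":[0,0,0]},{"gripper":1,"offset":[0,0.4,-30],"rotation":[0,0,0]},{"gripper":1,"offset":[0,0.4,-42],"rotation":[0,0,0]},{"gripper":1,"offset":[0,0.4,-54],"rotation":[0,0,0]},{"gripper":1,"offset":[0,0.4,-66],"rotation":[0,0,0]},{"gripper":1,"offset":[0,0.4,-78],"rotation":[0,0,0]},{"gripper":1,"offset":[0,0.4,-90],"rotation":[0,0,0]}]'
python3 - <<'E'
from h import *
s=get('scene');t=get('top')
go([.525,.064,.252],1.847)
print('case corner',onz(t,317,217.5,.12),'wash',onz(t,352,185,.1))
cv2.imwrite('pics/c5.png',np.hstack([crop(s,165,135,100,100,4),crop(t,145,205,100,100,4)]))
E
```

```text
t: 14.85
tool_pos: [0.3958, 0.324, 0.2523]
tool_rot: [-1.895, -2.506, 0.0]
contact_force: [0.2, 0.4, -8.1]
opening: 0.014
grip_force: 100.8
t 14.95 pos [0.3966 0.3245 0.2538] yaw 1.8468 tilt [0.003  0.0019] q [ 0.54  -0.236  1.846  0.     1.528  0.264] F [-0.1  0.9 -7.7] T [ 0.09 -0.04  0.02] open 0.0145 grip 100.9
offset [-285.6   52.5    1.7] rot [ 0.0034 -0.001  -0.0002]
case corner [ 0.46522578 -0.06031307  0.12      ] wash [ 0.56401669 -0.18390409  0.1       ]
```

View pics/c5.png

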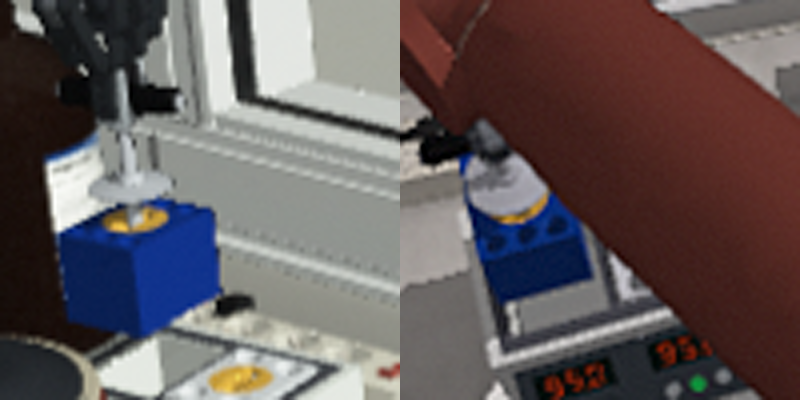

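The block hangs level on the lifter, clear of its well (scene px ≈(200,200)). Carry it over the plate.

```bash
python3 -m handwheel '[{"gripper":1,"offset":[-10,2,0],"rotation":[0,0,0]},{"gripper":1,"offset":[-30,6,0],"rotation":[0,0,0]},{"gripper":1,"offset":[-60,11,0],"rotation":[0,0,0]},{"gripper":1,"offset":[-95,17,0],"rotation":[0,0,0]},{"gripper":1,"offset":[-130,24,0],"rotation":[0,0,0]},{"gripper":1,"offset":[-165,31,0],"rotation":[0,0,0]},{"gripper":1,"offset":[-200,37,0],"rotation":[0,0,0]},{"gripper":1,"offset":[-230,42,0],"rotation":[0,0,0]}]'
python3 -m handwheel '[{"gripper":1,"offset":[-25,4,0],"rotation":[0,0,0]},{"gripper":1,"offset":[-42,7,0],"rotation":[0,0,0]},{"gripper":1,"offset":[-52,9.5,0],"rotation":[0,0,0]},{"gripper":1,"offset":[-55.6,10.5,0],"rotation":[0,0,0]},{"gripper":1,"offset":[-55.6,10.5,0],"rotation":[0,0,0]},{"gripper":1,"offset":[-55.6,10.5,10],"rotation":[0,0,0]},{"gripper":1,"offset":[-55.6,10.5,20],"rotation":[0,0,0]},{"gripper":1,"offset":[-55.6,10.5,20],"rotation":[0,0,0]}]'
python3 - <<'E'
from h import *
s=get('scene');t=get('top')
go([.525,.064,.16],1.847)
# full plate corner check
for n,p in(('front-left',(.456,.119,.022)),('ctr',(.5185,.059,.022))): print(n,np.round(proj(t,p),1),np.round(proj(s,p),1))
cv2.imwrite('pics/c6.png',np.vstack([np.hstack([crop(s,230,150,100,75,4),crop(t,220,165,100,75,4)])]))
E
```

```text
t: 15.95
tool_pos: [0.499, 0.1121, 0.2505]
tool_rot: [-1.896, -2.504, 0.002]
contact_force: [0.5, 0.9, -8.4]
opening: 0.0144
grip_force: 100.8
t: 16.95
tool_pos: [0.5229, 0.0638, 0.2294]
tool_rot: [-1.892, -2.504, 0.003]
contact_force: [-0.4, 0.5, -8.4]
opening: 0.0143
grip_force: 100.8
t 17.05 pos [0.5239 0.0636 0.2311] yaw 1.8471 tilt [-0.0008 -0.    ] q [-0.02  -0.181  1.837 -0.     1.487 -0.296] F [ 1.1 -0.1 -7.9] T [-0.03 -0.02 -0.01] open 0.0142 grip 100.8
offset [ 0.   1.2 71.1] rot [-0.0007 -0.0002  0.0001]
front-left [256.1 249.6] [279.2 257.8]
ctr [273.1 227.4] [312.6 254.4]
```

View pics/c6.png

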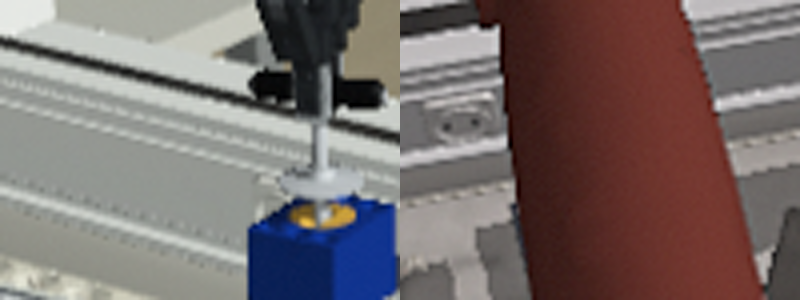

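```bash
python3 -m handwheel '[{"gripper":1,"offset":[0,1,12],"rotation":[0,0,0]},{"gripper":1,"offset":[0,1,28],"rotation":[0,0,0]},{"gripper":1,"offset":[0,1,44],"rotation":[0,0,0]},{"gripper":1,"offset":[0,1,58],"rotation":[0,0,0]},{"gripper":1,"offset":[0,1,68],"rotation":[0,0,0]},{"gripper":1,"offset":[0,1,74],"rotation":[0,0,0]},{"gripper":1,"offset":[0,1,77],"rotation":[0,0,0]},{"gripper":1,"offset":[0,1,77],"rotation":[0,0,0]}]'
python3 -c "
from h import *
state()"
```

```text
t: 18.05
tool_pos: [0.5253, 0.0638, 0.1548]
tool_rot: [1.895, 2.506, 0.0]
contact_force: [-0.1, -0.4, -8.1]
opening: 0.0143
grip_force: 100.8
t 18.05 pos [0.5253 0.0638 0.1548] yaw 1.8468 tilt [0.0004 0.    ] q [-0.02  -0.118  1.91   0.     1.349 -0.296] F [-0.1 -0.4 -8.1] T [ 0.04  0.   -0.01] open 0.0143 grip 100.8
```

```bash
python3 -m handwheel '[{"gripper":1,"offset":[0,0,1],"rotation":[0,0,0]},{"gripper":1,"offset":[0,0,2],"rotation":[0,0,0]},{"gripper":1,"offset":[0,0,3],"rotation":[0,0,0]},{"gripper":1,"offset":[0,0,4],"rotation":[0,0,0]},{"gripper":1,"offset":[0,0,5],"rotation":[0,0,0]},{"gripper":1,"offset":[0,0,5],"rotation":[0,0,0]},{"gripper":1,"offset":[0,0,5],"rotation":[0,0,0]},{"gripper":1,"offset":[0,0,5],"rotation":[0,0,0]}]'
python3 -c "
from h import *
state()"
```

```text
t: 19.05
tool_pos: [0.5252, 0.0638, 0.1496]
tool_rot: [1.895, 2.506, 0.0]
contact_force: [-0.0, 0.3, -8.7]
opening: 0.0141
grip_force: 100.8
t 19.05 pos [0.5252 0.0638 0.1496] yaw 1.8468 tilt [ 0.0001 -0.    ] q [-0.02  -0.113  1.915 -0.     1.34  -0.296] F [-0.   0.3 -8.7] T [-0.01 -0.01 -0.05] open 0.0141 grip 100.8
```

```bash
python3 -m handwheel '[{"gripper":1,"offset":[0,0,0.5],"rotation":[0,0,0]},{"gripper":1,"offset":[0,0,1],"rotation":[0,0,0]},{"gripper":1,"offset":[0,0,1.5],"rotation":[0,0,0]},{"gripper":1,"offset":[0,0,2],"rotation":[0,0,0]},{"gripper":1,"offset":[0,0,2.5],"rotation":[0,0,0]},{"gripper":1,"offset":[0,0,3],"rotation":[0,0,0]},{"gripper":1,"offset":[0,0,3],"rotation":[0,0,0]},{"gripper":1,"offset":[0,0,3],"rotation":[0,0,0]}]'
python3 -c "
from h import *
state()"
```

```text
t: 20.05
tool_pos: [0.5255, 0.0637, 0.1468]
tool_rot: [1.894, 2.505, 0.001]
contact_force: [-0.9, -0.7, -1.6]
opening: 0.0143
grip_force: 101.8
t 20.05 pos [0.5255 0.0637 0.1468] yaw 1.8467 tilt [ 0.001  -0.0001] q [-0.02  -0.11   1.917 -0.     1.334 -0.296] F [-0.9 -0.7 -1.6] T [-0.05  0.22  0.01] open 0.0143 grip 101.8
```

```bash
python3 -m handwheel '[{"gripper":1,"offset":[0,0,0.5],"rotation":[0,0,0]},{"gripper":1,"offset":[0,0,1],"rotation":[0,0,0]},{"gripper":1,"offset":[0,0,1],"rotation":[0,0,-0.1]},{"gripper":1,"offset":[0,0,0.9],"rotation":[0,0,-0.2]},{"gripper":1,"offset":[0,0,0.8],"rotation":[0,0,-0.3]},{"gripper":1,"offset":[0,0,0.7],"rotation":[0,0,-0.4]},{"gripper":1,"offset":[0,0,0.6],"rotation":[0,0,-0.5]},{"gripper":1,"offset":[0,0,0.5],"rotation":[0,0,-0.6]}]'
python3 -c "
from h import *
state()"
```

```text
t: 21.05
tool_pos: [0.5255, 0.0637, 0.1463]
tool_rot: [1.065, 2.955, 0.0]
contact_force: [-0.8, 0.7, -0.8]
opening: 0.0143
grip_force: 101.9
t 21.05 pos [0.5255 0.0637 0.1463] yaw 2.45 tilt [ 0.0009 -0.0001] q [-0.02  -0.11   1.917 -0.     1.333 -0.899] F [-0.8  0.7 -0.8] T [-0.15  0.11 -0.04] open 0.0143 grip 101.9
```

```bash
python3 -m handwheel '[{"gripper":1,"offset":[0,0,-0.1],"rotation":[0,0,-0.12]},{"gripper":1,"offset":[0,0,-0.3],"rotation":[0,0,-0.24]},{"gripper":1,"offset":[0,0,-0.5],"rotation":[0,0,-0.36]},{"gripper":1,"offset":[0,0,-0.6],"rotation":[0,0,-0.48]},{"gripper":1,"offset":[0,0,-0.8],"rotation":[0,0,-0.6]},{"gripper":1,"offset":[0,0,-0.9],"rotation":[0,0,-0.7]},{"gripper":1,"offset":[0,0,-1],"rotation":[0,0,-0.8]},{"gripper":1,"offset":[0,0,-1],"rotation":[0,0,-0.8]}]'
python3 -c "
from h import *
state()"
```

```text
t: 22.05
tool_pos: [0.5254, 0.0639, 0.1472]
tool_rot: [-0.163, 3.136, 0.0]
contact_force: [0.1, -0.4, -2.0]
opening: 0.0142
grip_force: 101.8
t 22.05 pos [0.5254 0.0639 0.1472] yaw -3.0375 tilt [0.0009 0.0002] q [-0.02  -0.111  1.916  0.     1.335 -1.695] F [ 0.1 -0.4 -2. ] T [-0.02 -0.06  0.01] open 0.0142 grip 101.8
```

```bash
python3 -m handwheel '[{"gripper":1,"offset":[0,0,-1],"rotation":[0,0,-0.01]},{"gripper":1,"offset":[0,0,-2],"rotation":[0,0,-0.01]},{"gripper":1,"offset":[0,0,-4],"rotation":[0,0,-0.01]},{"gripper":1,"offset":[0,0,-6],"rotation":[0,0,-0.01]},{"gripper":1,"offset":[0,0,-8],"rotation":[0,0,-0.01]},{"gripper":1,"offset":[0,0,-10],"rotation":[0,0,-0.01]},{"gripper":1,"offset":[0,0,-12],"rotation":[0,0,-0.01]},{"gripper":1,"offset":[0,0,-12],"rotation":[0,0,-0.01]}]'
python3 -c "
from h import *
state()"
```

```text
t: 23.05
tool_pos: [0.5255, 0.0638, 0.1597]
tool_rot: [-0.181, 3.135, -0.0]
contact_force: [-1.0, -0.3, -2.6]
opening: 0.0148
grip_force: 101.6
t 23.05 pos [0.5255 0.0638 0.1597] yaw -3.0264 tilt [0.0012 0.    ] q [-0.02  -0.123  1.906  0.     1.357 -1.706] F [-1.  -0.3 -2.6] T [ 0.02  0.03 -0.02] open 0.0148 grip 101.6
```

```bash
python3 -m handwheel '[{"gripper":1,"offset":[0,0,-12],"rotation":[0,0,0]},{"gripper":1,"offset":[0,0,-35],"rotation":[0,0,0]},{"gripper":1,"offset":[0,0,-65],"rotation":[0,0,0]},{"gripper":1,"offset":[0,0,-95],"rotation":[0,0,0]},{"gripper":1,"offset":[0,0,-115],"rotation":[0,0,0]},{"gripper":1,"offset":[15,0,-120],"rotation":[0,0,0]},{"gripper":1,"offset":[50,0,-120],"rotation":[0,0,0]},{"gripper":1,"offset":[90,0,-120],"rotation":[0,0,0]}]'
python3 -c "
from h import *
go([.43,-.15,.275],3.1307);go([.4847,-.3364,.275],3.1307)"
```

```text
t: 24.05
tool_pos: [0.4348, 0.0534, 0.2792]
tool_rot: [0.181, -3.136, -0.0]
contact_force: [-0.7, -0.0, -1.6]
opening: 0.014
grip_force: 101.7
t 24.05 pos [0.4348 0.0534 0.2792] yaw -3.0263 tilt [-0.0005 -0.    ] q [-0.048 -0.441  1.962 -0.     1.622 -1.734] F [-0.7 -0.  -1.6] T [ 0.04 -0.03 -0.  ] open 0.014 grip 101.7
offset [  28.2 -201.4    4.2] rot [-0.     -0.0005  0.1262]
t 24.05 pos [0.4348 0.0534 0.2792] yaw -3.0263 tilt [-0.0005 -0.    ] q [-0.048 -0.441  1.962 -0.     1.622 -1.734] F [-0.7 -0.  -1.6] T [ 0.04 -0.03 -0.  ] open 0.014 grip 101.7
offset [  -4.7 -392.9    4.2] rot [-0.     -0.0005  0.1262]
```

```bash
python3 -m handwheel '[{"gripper":1,"offset":[8,-25,0],"rotation":[0,0,0.02]},{"gripper":1,"offset":[15,-70,0],"rotation":[0,0,0.05]},{"gripper":1,"offset":[22,-120,0],"rotation":[0,0,0.08]},{"gripper":1,"offset":[28,-170,0],"rotation":[0,0,0.11]},{"gripper":1,"offset":[28,-220,0],"rotation":[0,0,0.126]},{"gripper":1,"offset":[24,-270,0],"rotation":[0,0,0.126]},{"gripper":1,"offset":[15,-320,0],"rotation":[0,0,0.126]},{"gripper":1,"offset":[6,-355,0],"rotation":[0,0,0.126]}]'
python3 -c "
from h import *
go([.4847,-.3364,.22],3.1307)"
```

```text
t: 25.05
tool_pos: [0.4705, -0.302, 0.2789]
tool_rot: [-0.019, -3.141, -0.0]
contact_force: [0.6, 0.6, -2.6]
opening: 0.0141
grip_force: 101.7
t 25.05 pos [ 0.4705 -0.302   0.2789] yaw 3.1292 tilt [-0.0004  0.0002] q [-0.704 -0.128  1.71  -0.     1.56  -2.262] F [ 0.6  0.6 -2.6] T [ 0.05 -0.02  0.02] open 0.0141 grip 101.7
offset [-14.6 -34.2  58.9] rot [ 0.0002 -0.0004 -0.0015]
```

```bash
python3 -m handwheel '[{"gripper":1,"offset":[-8,-20,0],"rotation":[0,0,0]},{"gripper":1,"offset":[-14.6,-34.2,5],"rotation":[0,0,0]},{"gripper":1,"offset":[-14.6,-34.2,25],"rotation":[0,0,0]},{"gripper":1,"offset":[-14.6,-34.2,50],"rotation":[0,0,0]},{"gripper":1,"offset":[-14.6,-34.2,75],"rotation":[0,0,0]},{"gripper":1,"offset":[-14.6,-34.2,95],"rotation":[0,0,0]},{"gripper":1,"offset":[-14.6,-34.2,104],"rotation":[0,0,0]},{"gripper":1,"offset":[-14.6,-34.2,104],"rotation":[0,0,0]}]'
python3 - <<'E'
from h import *
s=get('scene');t=get('top')
go([.4847,-.3364,.1085],3.1307)
cv2.imwrite('pics/c7.png',np.vstack([np.hstack([crop(s,400,230,100,100,4),crop(t,365,150,100,100,4)]),np.hstack([crop(s,280,200,100,50,4),crop(t,230,190,100,50,4)])]))
E
```

```text
t: 26.05
tool_pos: [0.4845, -0.3337, 0.1743]
tool_rot: [-0.017, -3.141, -0.001]
contact_force: [-0.1, -0.7, -1.3]
opening: 0.0143
grip_force: 101.8
t 26.15 pos [ 0.4853 -0.3346  0.1761] yaw 3.1309 tilt [ 0.0013 -0.0011] q [-0.73   0.008  1.753  0.     1.38  -2.29 ] F [-1.   0.6 -2. ] T [0.04 0.01 0.02] open 0.0143 grip 101.8
offset [ 0.6 -1.8 67.6] rot [-0.0011  0.0013  0.0002]
```

View pics/c7.png

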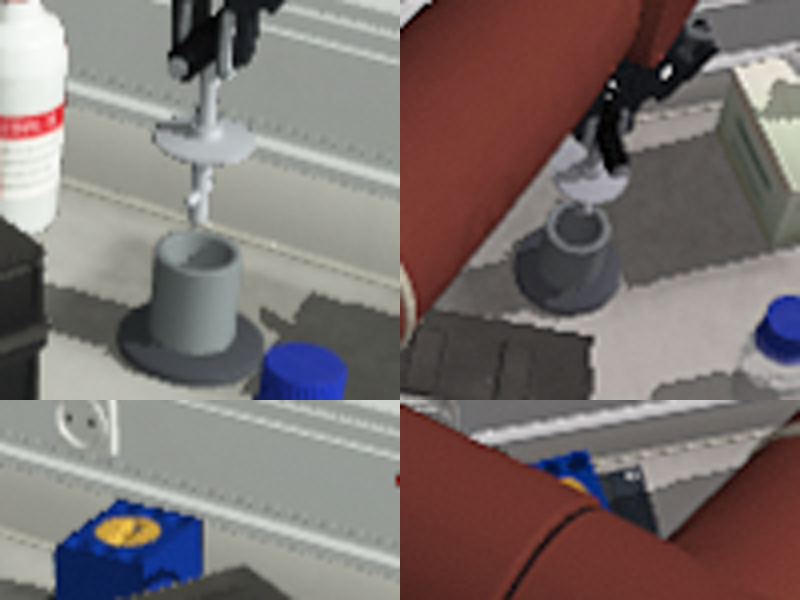

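The block stands upright on the plate (scene px ≈(312,333/…bush 312,232)); the lifter hangs over the stand mouth (scene ≈(449,293)). Lowering.

```bash
python3 -m handwheel '[{"gripper":1,"offset":[0.4,-1.5,2],"rotation":[0,0,0]},{"gripper":1,"offset":[0.4,-1.5,10],"rotation":[0,0,0]},{"gripper":1,"offset":[0.4,-1.5,20],"rotation":[0,0,0]},{"gripper":1,"offset":[0.4,-1.5,32],"rotation":[0,0,0]},{"gripper":1,"offset":[0.4,-1.5,44],"rotation":[0,0,0]},{"gripper":1,"offset":[0.4,-1.5,54],"rotation":[0,0,0]},{"gripper":1,"offset":[0.4,-1.5,61],"rotation":[0,0,0]},{"gripper":1,"offset":[0.4,-1.5,65],"rotation":[0,0,0]}]'
python3 -c "
from h import *
state()"
```

```text
t: 27.15
tool_pos: [0.4843, -0.3357, 0.1095]
tool_rot: [-0.017, -3.141, -0.0]
contact_force: [-0.3, -0.3, -2.2]
opening: 0.0142
grip_force: 101.8
t 27.15 pos [ 0.4843 -0.3357  0.1095] yaw 3.1308 tilt [-0.0003  0.0003] q [-0.732  0.074  1.801  0.     1.266 -2.292] F [-0.3 -0.3 -2.2] T [ 0.02 -0.09  0.02] open 0.0142 grip 101.8
```

Lower 2 mm onto the rim, then release slowly.

```bash
python3 -m handwheel '[{"gripper":1,"offset":[0,0,1],"rotation":[0,0,0]},{"gripper":1,"offset":[0,0,2],"rotation":[0,0,0]},{"gripper":1,"offset":[0,0,2],"rotation":[0,0,0]},{"gripper":0.6,"offset":[0,0,2],"rotation":[0,0,0]},{"gripper":0.3,"offset":[0,0,2],"rotation":[0,0,0]},{"gripper":0,"offset":[0,0,2],"rotation":[0,0,0]},{"gripper":-0.5,"offset":[0,0,2],"rotation":[0,0,0]},{"gripper":-1,"offset":[0,0,2],"rotation":[0,0,0]}]'
python3 -m handwheel '[{"gripper":-1,"offset":[0,0,0],"rotation":[0,0,0]},{"gripper":-1,"offset":[0,0,0],"rotation":[0,0,0]},{"gripper":-1,"offset":[0,0,-10],"rotation":[0,0,0]},{"gripper":-1,"offset":[0,0,-30],"rotation":[0,0,0]},{"gripper":-1,"offset":[0,0,-60],"rotation":[0,0,0]},{"gripper":-1,"offset":[0,0,-90],"rotation":[0,0,0]},{"gripper":-1,"offset":[0,0,-120],"rotation":[0,0,0]},{"gripper":-1,"offset":[0,0,-150],"rotation":[0,0,0]}]'
python3 - <<'E'
from h import *
state()
s=get('scene');t=get('top')
cv2.imwrite('pics/c8.png',np.vstack([np.hstack([crop(s,400,230,100,100,4),crop(t,365,150,100,100,4)]),np.hstack([crop(s,280,200,100,50,4),crop(t,230,190,100,50,4)])]))
hsv=cv2.cvtColor(s['image'],cv2.COLOR_RGB2HSV)[222:245,295:330]
m=cv2.inRange(hsv,(12,100,100),(32,255,255))
c=max(cv2.findContours(m,cv2.RETR_EXTERNAL,cv2.CHAIN_APPROX_NONE)[0],key=cv2.contourArea)
e=cv2.fitEllipse(cv2.convexHull(c)); print(onz(s,*(np.array(e[0])+[295,222]),.082))
E
```

```text
t: 28.15
tool_pos: [0.4844, -0.3358, 0.1081]
tool_rot: [0.017, 3.141, -0.0]
contact_force: [-0.1, 0.2, -0.1]
opening: 0.0774
grip_force: 0.0
t: 29.15
tool_pos: [0.4846, -0.3359, 0.2612]
tool_rot: [0.017, 3.14, -0.003]
contact_force: [0.8, -0.3, 0.4]
opening: 0.0855
grip_force: 0.0
t 29.15 pos [ 0.4846 -0.3359  0.2612] yaw 3.1308 tilt [ 0.0019 -0.0017] q [-0.732 -0.049  1.665  0.     1.523 -2.292] F [ 0.8 -0.3  0.4] T [ 0.06 -0.05 -0.  ] open 0.0855 grip 0.0
[0.52360525 0.06430565 0.082     ]
```

View pics/c8.png

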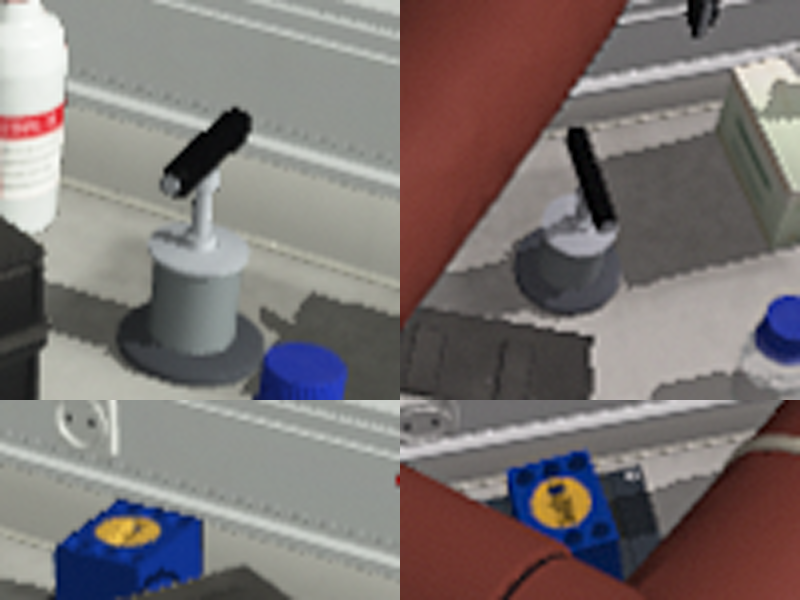

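The lifter stands upright in its stand (scene px ≈(449,267)), and the blue block is upright at (0.524, 0.064), about 7 mm from the plate's centre. The gripper is clear of everything.

```bash
python3 -c "
from station import ctrl
print(ctrl.finish_job())"
```

```text
the job is handed in; nothing more can be done
None
```

The job is handed in at about 29 s: the blue block stands upright on the cooling plate, roughly 7 mm from its middle, and the lifter is back upright in its stand; no verdict was returned.

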